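# Refit the hotplate's control knob and turn it off

### The job

The control knob has come off the paste hotplate, and the thermostat was left part-way on. Put the knob back on its bare D-shaped spindle: feel gently for the flat, never forcing it, and press the knob down until it snaps fully home. Then use the knob to turn the hotplate off, its white pointer at the red mark, and let go, leaving the paste pot and the other things on the table where they are.

Things in the scene. Friction and masses are not known exactly. Their poses are not given: they have to be found in the camera images.
- hotplate: Cream electric hotplate, fixed, 260 (its x) x 170 (its y) x 66 mm high. Origin: centre of its underside, on the table. Its x axis points from the aluminium control panel at its front (panel top 60 mm up) to the round dark plate, 120 mm across, centred at x = +45, top 66 mm up, on which the paste pot stands.
- dial (a point): Point on the spindle's axis at the panel's top (85 mm in front of the hotplate's centre, 60 mm up); axes as the hotplate's. The spindle is a thermostat shaft that turns stiffly (0.15 N m) about the vertical; a light touch does not turn it. Off: its flat faces the red mark (+x here), against an end stop. On is clockwise seen from above, up to 4.2 rad.
- spindle_top (a point): Point fixed to the hotplate, 22 mm above the dial point: top end of the bare steel spindle (it does not turn with it). D section, 14 mm diameter, one flat 2 mm from the axis, top 2 mm chamfered to 12.4 mm, cross notch for the knob's clip. It was left with its flat 0.35 to 2.15 rad clockwise of the off mark; that angle is not measured: see or feel it.
- off_mark (a point): Red dot, 7 mm across, on the panel, 31 mm from the spindle's axis towards the plate. Black ticks go clockwise from it round the dial.
- knob: Loose black fluted round knob, 42 mm diameter, 30 mm tall, cast metal, about 0.12 kg, standing upright on the table, bore downwards; can be gripped across any diameter. Origin: centre of its underside; z up; x points along the white pointer line on its top and side. Fully home on the spindle, its underside lies flat on the panel.
- knob_bore (a point): Mouth of the knob's bore (same point and axes as the knob). D section, 24 mm deep, 14.6 mm diameter, mouth countersunk 2.5 mm, flat 2.3 mm from the axis on the pointer's side: the pointer shows where the spindle's flat faces. Over 0.2 rad out of line the knob stops 17 to 23 mm above the panel; in line it drops to about 11 mm, where a spring clip resists; 5 to 12 N then snap it home.
- knob_pointer (a point): Tip of the white pointer line: on the knob's upper rim, 20 mm from its axis, 30 mm above its underside; axes as the knob's.
- paste_pot: Off-white enamel paste pot, 75 mm diameter and tall, loose on the hotplate's round plate; to be left alone. Origin: centre of its underside.
- wax_tin: Dark green round tin, 62 mm diameter, 46 mm tall, loose on the table right of the hotplate; to be left alone. Origin: centre of its underside.
- bone_folder: Flat ivory-coloured bone folder, 145 x 23 x 4 mm, loose on the table in front of the hotplate; to be left alone. Origin: centre of its underside.
- print_block: Dark wooden printing block with brass relief, 50 x 55 x 29 mm, loose on the table to the left, in front of the suitcase; to be left alone. Origin: centre of its underside.
Mind the look-alikes: they are no part of the job. Of the things shaped like the knob, the black one is meant.

How it is judged:
By the outcome, as a careful person would: the job done as asked, in the order asked, and still so for the second after the job is handed in, with the robot touching nothing.
It also fails if it takes over 64 s, if anything falls off the work surface, if the arm or the gripper's body presses on something with over 40 N, if the wrist force passes 120 N, or if a joint passes its speed limit or range.

### The arm

A 7-joint arm with a two-finger parallel gripper is mounted at the origin on a cart in front of the work surface, level with it; the furniture and walls round the work are solid. World frame = base frame: x ahead of the robot, y to its left, z up, the work surface at z = 0. Lengths are in mm, angles in rad, forces in N, time in s.
With the tool pointing down it reaches from about 400 to 900 mm from the base axis. Payload 5.6 kg.
Tool frame: the origin (TCP) lies midway between the tips of the shut fingers; the grasp point (between the pads) lies 19 mm behind it; x points along the fingers, y is the direction in which the jaws open and shut, and the axes are right-handed (so a half turn about x gives the same grasp; the last joint's range is limited). The gripper opens to 92 mm and grips with 3 to 60 N. Pads are 20 mm wide; open, the fingers measure 128 mm over their backs; the gripper's body (75 mm by 189 mm) begins 69 mm behind the grasp point.
Start: joints at [-1.159, 0.468, -0.012, 1.603, 0.006, 1.071, -0.056], TCP at [285.574, 583.915, 214.592] pointing down, gripper open.
Joint ranges: [-2.53, 2.53], [-0.31, 2.02], [-1.57, 1.55], [0.28, 2.44], [-1.29, 4.43], [0.15, 1.84], [-2.92, 2.92]. Speed limits (rad/s): [2.57, 2.57, 3.14, 3.14, 3.14, 3.14, 3.14].

### API

Orientations are given as a rotation vector (axis times angle).
In Python, from cell import robot, grip, kin, viewer gives the robot as it stands. Calls block until the motion is done:
- robot.movep(position, orientation): joint-space move of the TCP to a pose.
- robot.servo_line(position, feed=150, rotation=None): straight line of the TCP; rotation=None keeps the orientation; feed is the mean speed in mm/s.
- robot.goto_joints(angles): joint-space move.
- grip(opening, newtons=None): opening from 0.0 (shut) to 1.0 (fully open); newtons is the grip in N (None keeps the last); returns when the fingers have stopped.
- robot.hold(seconds).
- kin.ik(position, orientation): joint angles nearest the present ones, or None.
- robot.observe(): the state.
- viewer.read_camera(name): name is "scene" or "top" or "wrist"; returns the picture (480x640x3 uint8, red, green, blue); there is no depth.
- viewer.camera_info(name): a dict with "camera_matrix" (3x3 intrinsics, pixels), "k1" (the pictures are not rectified: a ray, as slopes to the right and down, at radius r is drawn at 1 + k1 r^2 times it, then the intrinsics apply), "R" (3x3) and "t" (3): a world point X has camera coordinates R X + t. Camera axes: x right, y down, z forward; pixel columns grow to the right and rows downward; lengths in mm; the calibration is good to about 2 mm. A picture is of the moment at which its call begins: read the wrist's pose just before it. camera_info takes no time and is no camera call; for the wrist camera it gives the pose at the moment of the call.
A pose or a line that the arm cannot do raises robot.IKError and nothing moves.
- robot.job_done(): hands the job in, once; it reports no verdict.
Trained networks look in the newest picture that a camera, given by its name, has taken for a name from the list of things; names that differ only in an ending like _2 or _b are one class to them, and where a whole thing is asked for, a point or a joint stands for the part that bears it (a point fixed in the world has none). Each returns a list of dicts, best first, with "confidence" (0 to 1); they miss things now and then, are a little off and sometimes report something else, mostly with a low value. They report only what shows in the picture. A call takes as long as a camera call. They do not tell look-alikes from the thing itself.
- viewer.silhouettes(name, camera): "mask" (480x640 bool, what is visible of it).
- viewer.pinpoint(name, camera): "at" ([x, y, z] in mm, in the coordinates of the camera as it stood for that picture, good to about 4 mm: a listed point, or the origin of a listed thing).
The state is a dict: "t": time; "joints": joint angles; "joint_velocities": joint speeds; "joint_torque": joint torques, N m; "tcp_pos": TCP position; "tcp_rot": TCP orientation; "contact_force": force on the tool from outside, world axes, zero at the start; "wrist_torque": the same for the moment, N m; "grip_width": opening from 0.0 (shut) to 1.0 (fully open).
Only numpy, scipy, OpenCV 4.12 (cv2) and the standard library are available. Lean on these libraries where they do the work, as an engineer would, in place of code of your own. Each camera call takes 0.05 s, during which the arm holds its last target.

## Working session

There is one attempt and no reset: what is moved stays moved. The work goes in short steps, each a Python script; the robot and the scene stay as the last script left them, time stands still between calls to the robot, and variables do not carry over. Pictures are saved under pics/ and viewed, and the job is handed in when it is done.

```bash
ls; mkdir -p pics
python3 - <<'E'
from cell import robot, grip, kin, viewer
import cv2
for n in ("scene","top","wrist"):
    im=viewer.read_camera(n); cv2.imwrite(f"pics/a_{n}.png",im[:,:,::-1])
    i=viewer.camera_info(n); print(n,i)
o=robot.observe(); print(o)
E
```

```text
pics
scene {'camera_matrix': array([[618.2909294 ,   0.        , 312.80040765],
       [  0.        , 618.2909294 , 241.26338532],
       [  0.        ,   0.        ,   1.        ]]), 'k1': -0.1604103661151007, 'R': array([[ 0.73743348, -0.67541841,  0.00135286],
       [-0.37484826, -0.41093037, -0.83103851],
       [ 0.56185465,  0.61232851, -0.55621323]]), 't': array([-530.22529348,  192.54158907, 1214.74376795])}
top {'camera_matrix': array([[528.87373018,   0.        , 315.16330756],
       [  0.        , 528.87373018, 241.94405822],
       [  0.        ,   0.        ,   1.        ]]), 'k1': -0.08398909029677426, 'R': array([[ 0.01274844, -0.9999179 ,  0.00129238],
       [-0.98324286, -0.01277088, -0.18185263],
       [ 0.18185421,  0.00104761, -0.98332495]]), 't': array([-210.0371795 ,  502.66040819, 1290.49917928])}
wrist {'camera_matrix': array([[420.81546723,   0.        , 317.99818639],
       [  0.        , 420.81546723, 241.51632968],
       [  0.        ,   0.        ,   1.        ]]), 'k1': -0.03657791926669453, 'R': array([[ 0.43914948,  0.89841303, -0.001329  ],
       [ 0.86204618, -0.42095561,  0.28226363],
       [ 0.25302988, -0.12510158, -0.95933596]]), 't': array([-649.84293438,  -33.97431444,  391.08945761])}
{'t': 0.15, 'joints': array([-1.15903015,  0.4682083 , -0.01159958,  1.60338051,  0.00597823,
        1.07135476, -0.05630961]), 'joint_velocities': array([ 0.00056518, -0.00139938,  0.00029484, -0.00084308,  0.00109362,
       -0.00258559, -0.00028427]), 'joint_torque': array([ 1.05140007e-03, -5.20953047e+01, -1.23265744e-02, -2.43981993e+01,
       -5.66365791e-02,  1.52088463e-02,  1.12172886e-04]), 'tcp_pos': array([285.38101145, 583.53208943, 213.85052702]), 'tcp_rot': array([ 0.35566666,  1.54142299, -0.35772124]), 'contact_force': array([ 0.23306257,  0.59503929, -0.084841  ]), 'wrist_torque': array([-0.03065738,  0.0207519 , -0.00992629]), 'grip_width': 0.9981054559353728}
```

View pics/a_scene.png

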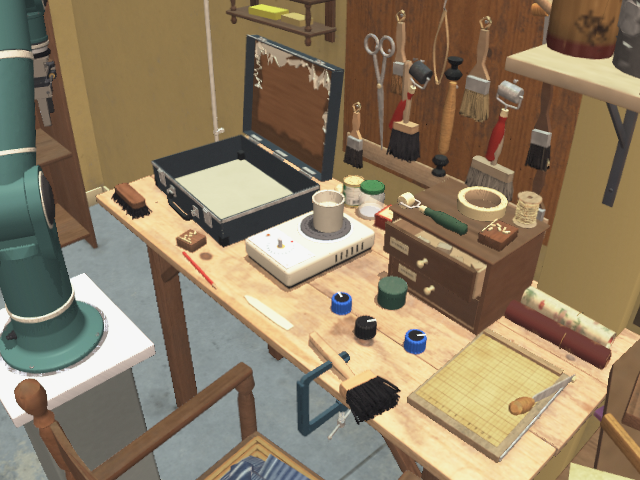

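View pics/a_top.png

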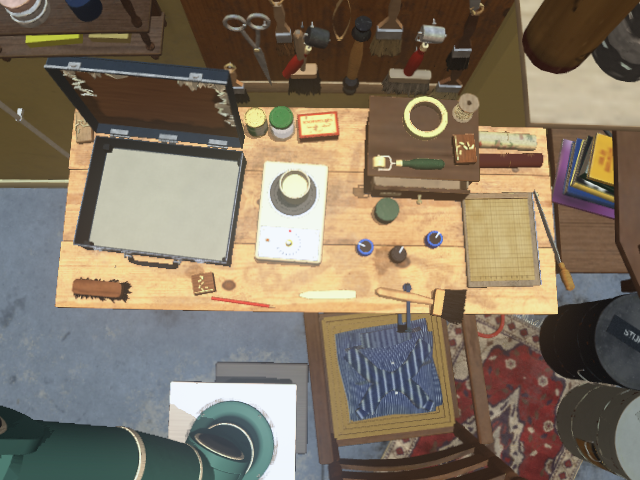

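Knob candidates in the top view are blue (365,247), black (398,254) and blue (433,239). In the scene view they are blue (341,303), black (367,327) and blue (415,342). The brown spot at top (228,285) looks like a wood knot. The black one at top (398,254) is meant; next I crop it and localise it.

```bash
cat > h.py <<'E'
from cell import robot, grip, kin, viewer
import cv2, numpy as np
from scipy.spatial.transform import Rotation as Ro
def undist(i,px):
    K=i["camera_matrix"]; d=(np.array(px,float)-[K[0,2],K[1,2]])/[K[0,0],K[1,1]]
    s=d.copy()
    for _ in range(20): s=d/(1+i["k1"]*(s@s))
    return s
def onplane(i,px,z):
    s=undist(i,px); ray=i["R"].T@np.array([s[0],s[1],1]); c=-i["R"].T@i["t"]
    return c+ray*(z-c[2])/ray[2]
def proj(i,X):
    p=i["R"]@np.array(X,float)+i["t"]; s=p[:2]/p[2]; s=s*(1+i["k1"]*(s@s)); K=i["camera_matrix"]
    return np.array([K[0,0]*s[0]+K[0,2],K[1,1]*s[1]+K[1,2]])
def world(i,at): return i["R"].T@(np.array(at)-i["t"])
def snap(cam,name,box=None,scale=1):
    i=viewer.camera_info(cam); im=viewer.read_camera(cam)
    im2=im if box is None else im[box[1]:box[3],box[0]:box[2]]
    if scale!=1: im2=cv2.resize(im2,None,fx=scale,fy=scale,interpolation=cv2.INTER_CUBIC)
    cv2.imwrite(f"pics/{name}.png",im2[:,:,::-1]); return i,im
E
python3 - <<'E'
from h import *
for cam,box in (("top",(250,200,450,310)),("scene",(230,200,430,360))):
    i,im=snap(cam,"b_"+cam,box,4 if cam=="top" else 3.7)
    for n in ("knob","knob_pointer","dial","spindle_top","off_mark","hotplate","paste_pot","wax_tin","bone_folder"):
        for d in viewer.pinpoint(n,cam)[:4]:
            w=world(i,d["at"]); print(cam,n,round(d["confidence"],2),w.round(1),proj(i,w).round(0))
print(robot.observe()["t"])
E
```

```text
top knob 0.78 [ 482.4 -420.    -0.5] [398. 255.]
top knob 0.68 [ 520.3 -509.3    4.1] [432. 241.]
top knob 0.52 [ 497.8 -330.7    1.2] [364. 249.]
top knob_pointer 0.75 [ 542.2 -522.9   32.2] [439. 230.]
top knob_pointer 0.61 [ 498.  -422.3   31.5] [401. 247.]
top knob_pointer 0.6 [ 509.3 -311.1   29.6] [357. 242.]
top dial 0.95 [ 498.3 -136.1   58.5] [288. 243.]
top spindle_top 0.91 [ 501.2 -140.8   82.1] [290. 241.]
top off_mark 0.67 [ 528.4 -141.8   61.5] [291. 231.]
top off_mark 0.37 [ 494.4 -424.9   34.2] [402. 248.]
top hotplate 0.62 [ 587.9 -144.2    1.1] [293. 214.]
top paste_pot 0.63 [ 526.7 -140.1   58.3] [290. 232.]
top paste_pot 0.56 [ 636.4 -147.8   62.8] [294. 190.]
top wax_tin 0.77 [ 594.  -385.2   -3. ] [384. 213.]
top wax_tin 0.72 [ 4.842e+02 -4.186e+02 -3.000e-01] [397. 254.]
top bone_folder 0.79 [ 376.2 -237.6    1.7] [328. 295.]
top bone_folder 0.48 [ 4.814e+02 -4.157e+02  3.000e-01] [396. 255.]
scene knob 0.72 [ 481.8 -416.5    3.7] [366. 331.]
scene knob 0.7 [ 5.203e+02 -5.091e+02  1.000e-01] [414. 347.]
scene knob 0.58 [ 497.7 -330.1    5.1] [341. 307.]
scene knob_pointer 0.91 [ 499.  -425.9   28.1] [376. 321.]
scene knob_pointer 0.82 [ 504.8 -313.2   28.3] [338. 293.]
scene knob_pointer 0.72 [ 535.5 -514.9   29.4] [423. 334.]
scene dial 0.67 [ 497.8 -132.9   57.4] [280. 247.]
scene dial 0.31 [399.8  85.    2.4] [192. 244.]
scene spindle_top 0.61 [ 493.7 -135.6   83. ] [279. 239.]
scene off_mark 0.74 [ 535.8 -136.4   60.8] [294. 240.]
scene hotplate 0.95 [ 581.1 -140.3    3.1] [310. 254.]
scene paste_pot 0.69 [ 625.4 -152.4   68.7] [327. 226.]
scene wax_tin 0.61 [ 587.8 -386.7   -0.9] [390. 303.]
scene bone_folder 0.66 [ 3.767e+02 -2.312e+02  3.000e-01] [267. 311.]
1.15
```

View pics/b_top.png

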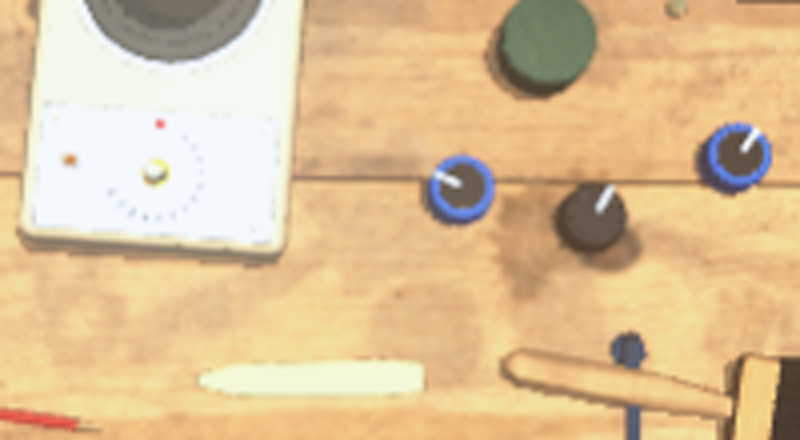

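View pics/b_scene.png

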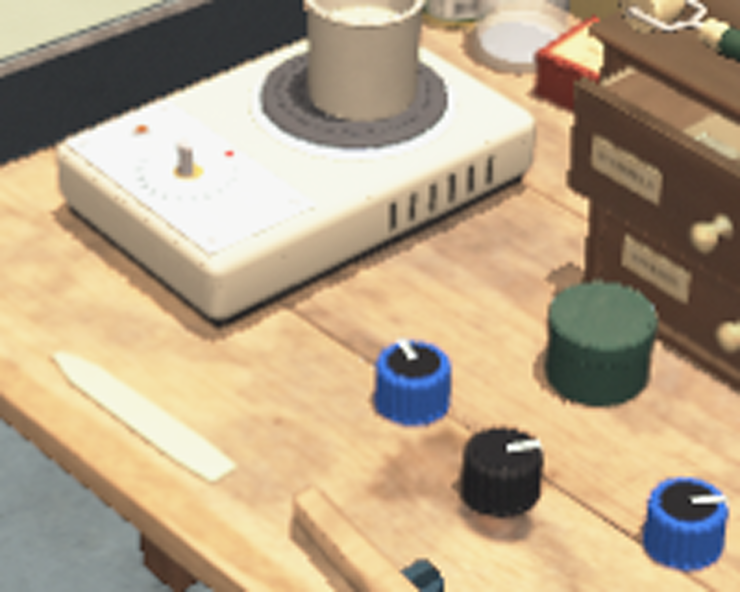

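The black knob at top (398,254) has its white pointer towards (401,247), which fits the description. Next, wrist-camera close-ups of the spindle, then the knob.

```bash
cat >> h.py <<'E'
def down(yaw):  # tool x down, tool y (jaw axis) at world angle yaw
    y=np.array([np.cos(yaw),np.sin(yaw),0]); x=np.array([0,0,-1.]); z=np.cross(x,y)
    return Ro.from_matrix(np.stack([x,y,z],1)).as_rotvec()
E
python3 - <<'E'
from h import *
o=robot.observe(); i=viewer.camera_info("wrist")
Rt=Ro.from_rotvec(o["tcp_rot"]).as_matrix(); print(Rt.round(3))
c=-i["R"].T@i["t"]; print("cam in tool",Rt.T@(c-o["tcp_pos"])); print("cam axes in tool",(Rt.T@i["R"].T).round(3))
for yaw in np.arange(-3.1,3.2,0.4):
    r=[]
    for p in ([500,-138,100],[482,-418,10]):
        q=kin.ik(p,down(yaw)); r.append(None if q is None else np.round(q,2))
    print(round(yaw,2),r)
E
```

```text
[[ 0.     0.439  0.898]
 [ 0.     0.898 -0.439]
 [-1.     0.     0.   ]]
cam in tool [-170.04951928    0.54058279  -77.94820476]
cam axes in tool [[ 0.    -0.282  0.959]
 [ 1.     0.     0.   ]
 [-0.     0.959  0.282]]
-3.1 [array([-0.72,  0.87,  1.34,  2.07, -0.99,  1.09, -1.99]), array([-0.13,  1.24,  1.33,  1.8 , -1.29,  1.27, -1.51])]
-2.7 [array([-0.72,  0.87,  1.34,  2.07, -0.99,  1.09, -1.59]), array([-0.05,  1.04,  1.1 ,  1.8 , -1.09,  1.06, -1.21])]
-2.3 [array([-0.63,  0.67,  1.12,  2.06, -0.78,  0.92, -1.37]), array([-0.05,  1.04,  1.1 ,  1.8 , -1.09,  1.06, -0.81])]
-1.9 [array([-0.65,  0.69,  1.16,  2.06, -0.81,  0.94, -0.94]), array([ 0.11,  0.86,  0.8 ,  1.79, -0.8 ,  0.86, -0.6 ])]
-1.5 [array([-0.49,  0.54,  0.89,  2.06, -0.58,  0.81, -0.75]), array([ 0.12,  0.84,  0.77,  1.79, -0.78,  0.84, -0.22])]
-1.1 [array([-0.43,  0.51,  0.8 ,  2.05, -0.51,  0.79, -0.42]), array([ 0.15,  0.82,  0.73,  1.79, -0.73,  0.82,  0.14])]
-0.7 [array([-0.38,  0.49,  0.74,  2.05, -0.47,  0.78, -0.06]), array([ 0.19,  0.8 ,  0.67,  1.78, -0.67,  0.8 ,  0.5 ])]
-0.3 [array([-0.34,  0.47, 
[... 362 characters left out ...]
  0.54,  2.04, -0.33,  0.74,  1.41]), array([ 0.38,  0.73,  0.39,  1.77, -0.4 ,  0.72,  1.88])]
1.3 [array([-0.19,  0.43,  0.49,  2.04, -0.3 ,  0.74,  1.78]), array([ 0.34,  0.74,  0.45,  1.77, -0.46,  0.73,  2.33])]
1.7 [array([-0.12,  0.42,  0.4 ,  2.04, -0.24,  0.73,  2.13]), array([ 0.36,  0.73,  0.41,  1.77, -0.42,  0.72,  2.7 ])]
2.1 [array([-0.05,  0.41,  0.32,  2.03, -0.19,  0.73,  2.48]), array([ 1.14,  0.83, -0.68,  1.71,  0.67,  0.84,  2.25])]
2.5 [array([ 0.  ,  0.41,  0.25,  2.03, -0.15,  0.72,  2.84]), array([-0.13,  1.24,  1.33,  1.8 , -1.29,  1.27, -2.19])]
2.9 [array([-0.72,  0.87,  1.34,  2.07, -0.99,  1.09, -2.27]), array([-0.13,  1.24,  1.33,  1.8 , -1.29,  1.27, -1.79])]
```

Run:
```python
from h import *
i=viewer.camera_info("top"); print("hinge",onplane(i,(190,140),80),"lidtop",onplane(i,(150,70),300))
robot.goto_joints([-1.159,0.20,0,1.95,0,np.pi-2.15,0])
print(robot.observe()["tcp_pos"],robot.observe()["t"])
robot.goto_joints([0.27,0.30,0,2.02,0,np.pi-2.32,0])
print(robot.observe()["tcp_pos"])
robot.movep([500,-138,82+60],down(-0.3))
o=robot.observe(); print(o["tcp_pos"],o["joints"].round(2),o["t"])
i,im=snap("wrist","c_wrist")
for n in ("spindle_top","dial","off_mark"):
    for d in viewer.pinpoint(n,"wrist")[:2]:
        w=world(i,d["at"]); print(n,round(d["confidence"],2),w.round(1),proj(i,w).round(0))
c=proj(i,[500,-138,82]); x,y=c.astype(int); print(c)
im2=im[max(0,y-75):y+75,max(0,x-100):x+100]
cv2.imwrite("pics/c_crop.png",cv2.resize(im2,None,fx=4,fy=4,interpolation=cv2.INTER_CUBIC)[:,:,::-1])
```

```text
hinge [761.72014267 121.95381631  80.        ] lidtop [840.16580193 166.1900481  300.        ]
[230.56838257 444.45136208 228.49468732] 1.8
[ 473.2451628  -164.49929944  151.77913689]
[ 500.83530745 -135.66997954  141.70091885] [ 0.21  0.34 -0.01  1.99  0.    0.81 -0.1 ] 4.4333
spindle_top 0.77 [ 504.3 -139.3   83.6] [322. 267.]
dial 0.78 [ 501.  -138.7   59.8] [317. 255.]
off_mark 0.72 [ 530.7 -138.2   62.2] [362. 242.]
[314.53458431 266.32337672]
```

View pics/c_crop.png

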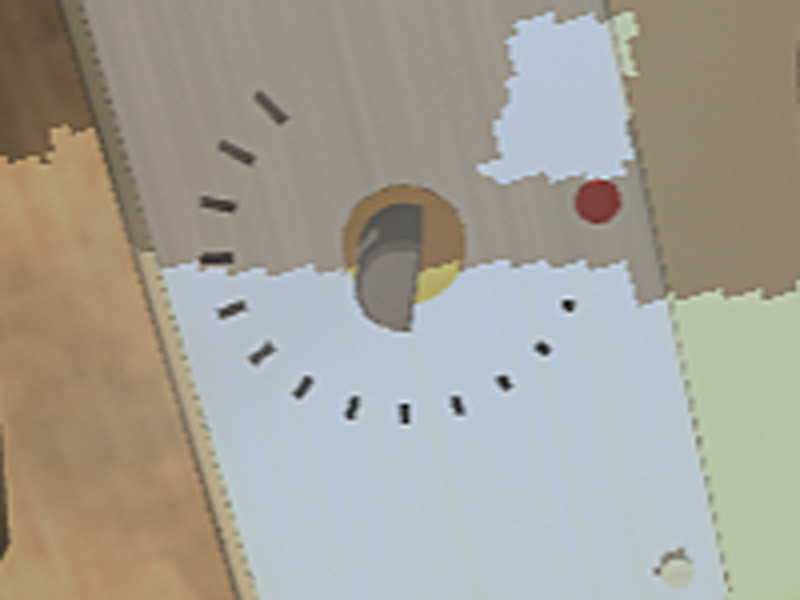

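View pics/c_wrist.png

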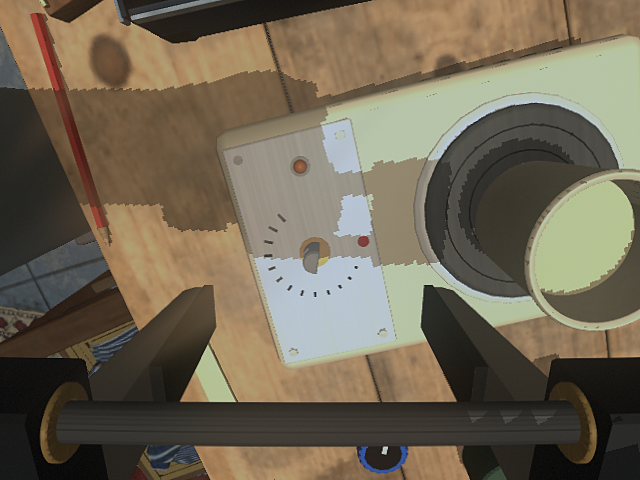

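The wrist picture shows the spindle's top D at about (314,266) px, with its flat facing right and slightly down. The red dot is at (363,241). Next I enlarge the view and back-project the ticks, dot and chord.

Run:
```python
from h import *
im=cv2.imread("pics/c_wrist.png")
i=viewer.camera_info("wrist")
c=im[238:282,290:340]; cv2.imwrite("pics/c_big.png",cv2.resize(c,None,fx=13,fy=13,interpolation=cv2.INTER_CUBIC))
s=np.array([214,191])
P=lambda x,y,z: onplane(i,s+np.array([x,y])/4-0.375,z)
ticks=[(271,107),(236,153),(218,204),(216,258),(232,309),(262,353),(303,387),(352,407),(405,413),(457,405),(504,382),(543,348),(569,304)]
T=np.array([P(x,y,60)[:2] for x,y in ticks]); 
A=np.c_[2*T,np.ones(len(T))]; sol=np.linalg.lstsq(A,(T**2).sum(1),rcond=None)[0]
print("circle",sol[:2],np.sqrt(sol[2]+sol[:2]@sol[:2]))
d=P(598,201,60)[:2]; v=d-sol[:2]; print("dot",d,np.hypot(*v),"yaw",np.arctan2(v[1],v[0]))
a=np.unwrap(np.arctan2(*(T-sol[:2]).T[::-1])); print(a.round(3))
p=P(417,247,82)[:2];q=P(410,331,82)[:2]; w=q-p; print("chord",np.hypot(*w),"normal angle",np.arctan2(w[0],-w[1]), (p+q)/2)
n=w[::-1]*[-1,1]; print(np.arctan2(n[1],n[0]))
```

```text
circle [ 498.61232087 -138.58936576] 29.084760879455423
dot [ 530.22615314 -141.40187121] 31.738692125454314 yaw -0.0887307952790578
[2.006 2.323 2.626 2.934 3.24  3.544 3.846 4.142 4.44  4.734 5.028 5.321
 5.614]
chord 12.903839585983926 normal angle -0.37952182857238426 [ 500.69091481 -139.46076267]
-0.37952182857238426
```

View pics/c_big.png

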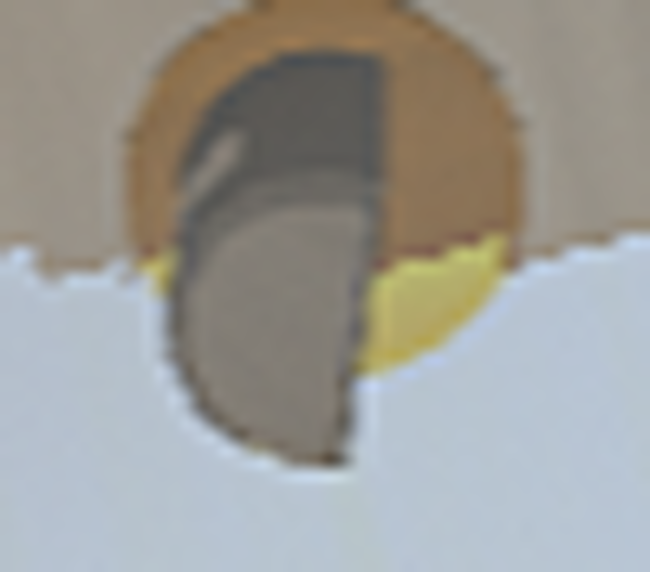

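Run:
```python
from h import *
o=robot.observe(); p=o["tcp_pos"]
robot.servo_line([p[0],p[1],200],feed=200)
robot.movep([482,-418,105],down(-0.9))
o=robot.observe(); print(o["tcp_pos"],o["joints"].round(2),o["t"],o["contact_force"])
i,im=snap("wrist","d_wrist")
for n in ("knob","knob_pointer","print_block"):
    for d in viewer.pinpoint(n,"wrist")[:3]:
        w=world(i,d["at"]); print(n,round(d["confidence"],2),w.round(1),proj(i,w).round(0))
c=proj(i,[482,-418,30]); x,y=c.astype(int); print(c)
cv2.imwrite("pics/d_crop.png",cv2.resize(im[y-50:y+70,x-80:x+80],None,fx=5,fy=5,interpolation=cv2.INTER_CUBIC)[:,:,::-1])
```

```text
[ 483.45772721 -415.91369619  105.29416001] [ 0.51  0.57  0.2   1.73 -0.15  0.86 -0.12] 6.2083 [ 0.04855666  0.27810304 -0.8385781 ]
knob 0.8 [ 479.8 -414.1   -4.9] [311. 242.]
knob 0.68 [ 523.  -511.8   -2.6] [456. 280.]
knob 0.57 [ 499.4 -335.3    5.2] [232. 149.]
knob_pointer 0.96 [ 499.7 -428.8   30.3] [349. 249.]
knob_pointer 0.92 [ 508.1 -311.5   25.8] [200. 113.]
knob_pointer 0.77 [ 541.  -520.5   28.1] [501. 285.]
[316.84890416 259.44916273]
```

View pics/d_crop.png

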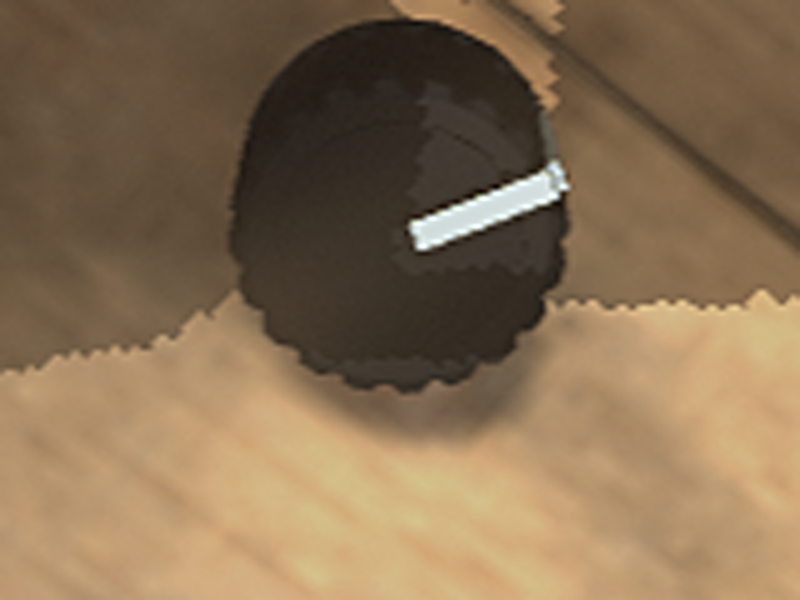

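View pics/d_wrist.png

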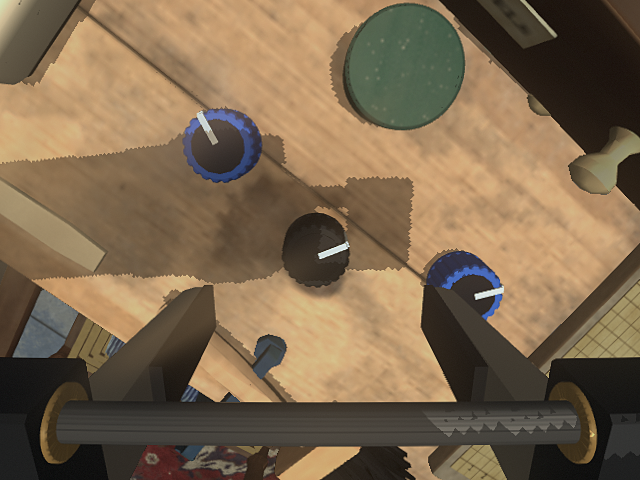

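The close crop confirms an all-black fluted knob, with its top centred near (317,252) px and the pointer running right and slightly up, to about (349,244). The right-hand blue knob is near one finger's line, so I use a partial opening and yaw -0.6.

Run:
```python
from h import *
i=viewer.camera_info("wrist"); s=np.array([316-80,259-50])
P=lambda x,y,z: onplane(i,s+np.array([x,y])/5-0.4,z)
a=P(413,237,30);b=P(562,177,30);v=b-a;th=np.arctan2(v[1],v[0]);print("pointer",a,b,th,np.hypot(*v[:2]))
c=P(400,222,30); print("centre",c,"by tip",b-20*np.array([np.cos(th),np.sin(th),0]))
```

```text
pointer [ 484.05778106 -418.04239096   30.        ] [ 501.41327371 -427.44876791   30.        ] -0.49666707157111223 19.74064467885373
centre [ 484.57653983 -415.58566959   30.        ] by tip [ 483.82976219 -417.91880868   30.        ]
```

Run:
```python
from h import *
grip(0.68)
robot.movep([484,-417.5,60],down(-0.6)); robot.hold(0.3)
o=robot.observe(); e=o["tcp_pos"]-[484,-417.5,60]; print("err",e,o["contact_force"],o["t"], o["grip_width"])
robot.servo_line([484-e[0],-417.5-e[1],4.5-e[2]],feed=60)
o=robot.observe(); print(o["tcp_pos"],o["contact_force"],o["wrist_torque"])
grip(0.0,35)
o=robot.observe(); print(o["tcp_pos"],o["contact_force"],o["grip_width"],o["t"])
robot.servo_line([484-e[0],-417.5-e[1],150],feed=150)
robot.hold(0.2)
o=robot.observe(); print(o["tcp_pos"],o["contact_force"],o["wrist_torque"],o["grip_width"],o["t"])
snap("wrist","e_wrist")
snap("scene","e_scene",(220,180,460,360),3)
```

```text
err [ 0.64439038 -0.47365404  1.25605536] [-0.34537452  0.60696982  1.0176936 ] 7.6667 0.6794345652297205
[ 483.65287351 -417.27622756    3.64895502] [-0.13457893 -0.21822408  0.76128023] [-0.11745726  0.06298243  0.00867853]
[ 483.06946828 -416.85060658    3.52536726] [-1.70265589  1.11862272  3.19830428] 0.4512341076401881 9.2167
[ 482.96352102 -416.71716847  148.98746603] [-0.20340912  0.43808219 -1.14685552] [-0.01658548  0.10825665  0.00098314] 0.45115828270713254 10.5417
```

View pics/e_wrist.png

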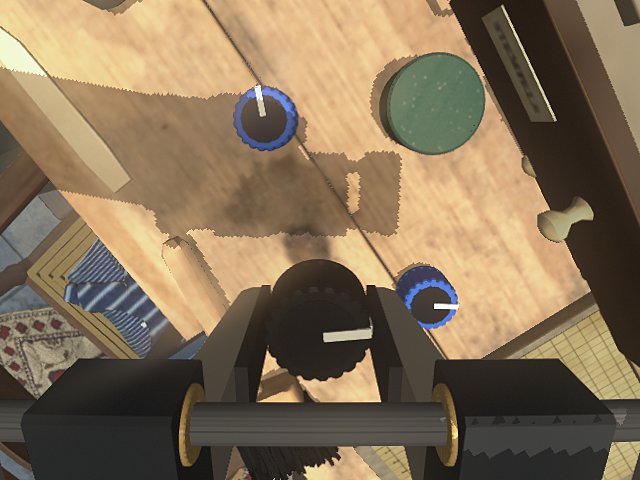

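View pics/e_scene.png

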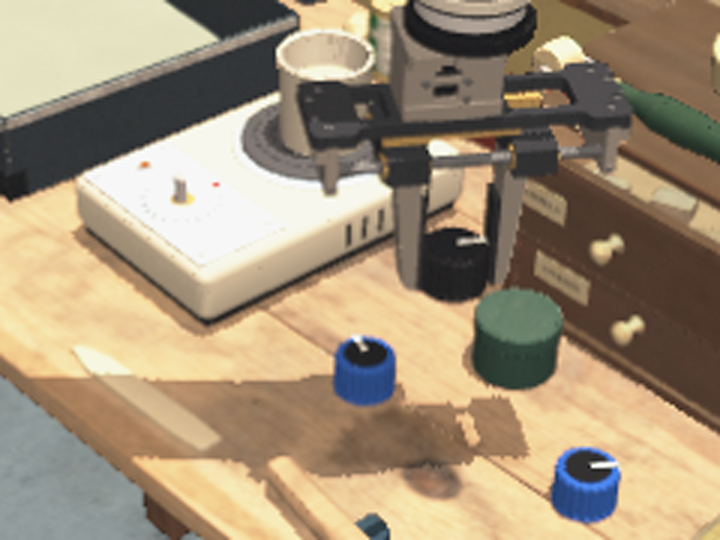

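The knob is held: its centre is about (319,330) px between the fingers and the pointer tip is at (372,332). Next I measure the pointer's angle in the hand and any offset across the pads.

Run:
```python
from h import *
o=robot.observe(); i=viewer.camera_info("wrist"); im=cv2.imread("pics/e_wrist.png")
cv2.imwrite("pics/e_crop.png",cv2.resize(im[250:390,240:400],None,fx=5,fy=5,interpolation=cv2.INTER_CUBIC))
z=o["tcp_pos"][2]+26.5
g=im.max(2)[300:360,315:378]; m=(g>150).astype(np.uint8)
ys,xs=np.nonzero(m); print(len(xs))
n,l,st,ce=cv2.connectedComponentsWithStats(m); k=1+np.argmax(st[1:,4]); print(st[k])
pts=np.argwhere(l==k)[:,::-1]+[315,300]
W=np.array([onplane(i,p,z)[:2] for p in pts]); c=W.mean(0); u,s_,vt=np.linalg.svd(W-c); v=vt[0]*np.sign(vt[0][0]); print("ptr ang",np.arctan2(v[1],v[0]))
Rt=Ro.from_rotvec(o["tcp_rot"]).as_matrix(); print("yaw",np.arctan2(Rt[1,1],Rt[0,1]))
pr=(W-c)@v; tip=c+v*pr.max(); ctr=tip-20.5*v; d=ctr-o["tcp_pos"][:2]; print("tip",tip,"ctr rel tool y,z:",d@Rt[:2,1],d@Rt[:2,2], pr.max()-pr.min())
```

```text
506
[  8  26  50  16 447]
ptr ang -0.4925783852014115
yaw -0.6000413921367782
tip [ 502.87325874 -427.78012202] ctr rel tool y,z: 2.0683598939666887 0.019157483600727332 18.969952816610025
```

View pics/e_crop.png

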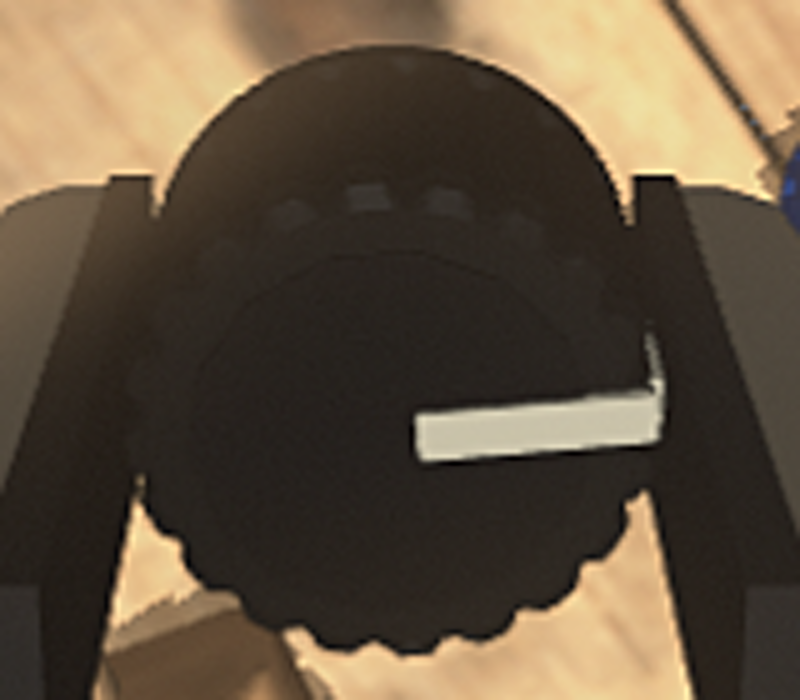

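Across the pads the camera reads +1.4 to 2 mm along the jaw axis, and it did the same at the grasp, so I subtract about 1.4 mm of bias. That puts the spindle at about (497.4,-138.3). The flat is near -0.40 rad and the pointer sits at yaw +0.107, so I go in at yaw -0.507.

Run:
```python
from h import *
yaw=-0.507; tgt=np.array([497.4,-138.3,100.])
robot.movep([tgt[0],tgt[1],150],down(yaw)); robot.servo_line(tgt,feed=120); robot.hold(0.3)
o=robot.observe(); cmd=tgt-(o["tcp_pos"]-tgt)
robot.servo_line(cmd,feed=30); robot.hold(0.2)
o=robot.observe(); f0=o["contact_force"].copy(); print(o["tcp_pos"],f0,o["wrist_torque"],o["t"],o["joints"].round(2))
for k in range(9):
    cmd[2]-=2
    robot.servo_line(cmd,feed=20)
    o=robot.observe(); f=o["contact_force"]-f0
    print(round(cmd[2],1),o["tcp_pos"].round(2),f.round(2),o["wrist_torque"].round(3))
    if abs(f[2])>4 or np.hypot(*f[:2])>6: break
print(o["t"]); np.save("st.npy",np.r_[cmd,f0,yaw])
snap("wrist","f_wrist")
```

```text
[ 496.98040889 -138.16166678   99.36948685] [ 0.24033577 -0.21313316 -1.35335212] [-0.09368417  0.09768327  0.00330286] 13.0417 [ 0.16  0.4   0.05  2.02 -0.03  0.72 -0.27]
97.4 [ 496.81 -138.17   97.16] [-0.7   0.54  0.57] [-0.028  0.103 -0.009]
95.4 [ 496.79 -138.15   95.16] [-0.14  0.86  0.49] [-0.014  0.157 -0.027]
93.4 [ 496.86 -138.14   93.21] [-0.97  0.31  0.3 ] [-0.058  0.094  0.045]
91.4 [ 496.87 -138.16   91.22] [-0.56  0.56 -0.32] [-0.021  0.139  0.027]
89.4 [ 496.84 -138.16   89.21] [ 0.3  -0.47  0.  ] [-0.058  0.143  0.026]
87.4 [ 496.86 -138.16   87.21] [-0.46  0.65  0.23] [-0.033  0.082  0.006]
85.4 [ 496.84 -138.15   85.21] [-0.34  0.26 -0.47] [-0.044  0.078  0.009]
83.4 [ 497.55 -137.8    83.57] [0.25 2.66 1.77] [ 0.271 -0.132  0.003]
81.4 [ 497.97 -136.72   81.49] [1.6  4.7  1.01] [ 1.052 -0.477 -0.002]
15.2917
```

Contact: the countersink is pushing the tool towards +y and +x, so the spindle lies about 1.5 mm that way. I comply and continue gently.

```bash
cat >> h.py <<'E'
def state():
    s=np.load("st.npy"); return s[:3].copy(),s[3:6].copy(),float(s[6])
def save(cmd,f0,yaw): np.save("st.npy",np.r_[cmd,f0,yaw])
E
python3 - <<'E'
from h import *
cmd,f0,yaw=state()
bias=np.array([497.0-cmd[0],-138.16-cmd[1]]) # tcp-cmd unloaded
for k in range(10):
    o=robot.observe(); f=o["contact_force"]-f0
    if np.hypot(*f[:2])>1.5:
        cmd[:2]+=np.clip(0.28*f[:2],-1.2,1.2)
    if f[2]<4: cmd[2]-=1.5
    robot.servo_line(cmd,feed=25); robot.hold(0.05)
    o=robot.observe(); f=o["contact_force"]-f0
    print(cmd.round(1),o["tcp_pos"].round(2),f.round(2),o["wrist_torque"].round(3))
    if f[2]>6 or np.hypot(*f[:2])>9 or o["tcp_pos"][2]<74.2: break
print(o["t"]); save(cmd,f0,yaw)
E
```

```text
[ 497.6 -137.    79.9] [ 498.1  -136.25   79.73] [ 2.8   5.02 -0.7 ] [ 1.005 -0.666  0.062]
[ 498.4 -135.8   78.4] [ 498.24 -135.92   78.12] [ 2.77  2.24 -2.29] [ 0.448 -0.434 -0.025]
[ 499.1 -135.2   76.9] [ 498.52 -135.74   76.65] [-0.71  0.51  0.62] [-0.054  0.066  0.043]
[ 499.1 -135.2   75.4] [ 498.95 -135.3    75.28] [ 0.36  0.08 -0.39] [-0.013  0.106  0.031]
[ 499.1 -135.2   73.9] [ 498.73 -135.17   73.67] [-1.28 -0.29 -0.32] [-0.088  0.289 -0.016]
16.8417
```

It slid in freely past the out-of-line stop (underside about 10 mm above the panel), so the flat is aligned. Now to the clip.

Run:
```python
from h import *
cmd,f0,yaw=state()
for k in range(16):
    cmd[2]-=1.0
    robot.servo_line(cmd,feed=25); robot.hold(0.05)
    o=robot.observe(); f=o["contact_force"]-f0
    print(cmd.round(1),o["tcp_pos"].round(2),f.round(2),o["wrist_torque"].round(3),round(o["grip_width"],3))
    if f[2]>16 or np.hypot(*f[:2])>8: break
print(o["t"]); save(cmd,f0,yaw)
snap("wrist","g_wrist"); snap("scene","g_scene",(220,180,400,300),4)
```

```text
[ 499.1 -135.2   72.9] [ 498.77 -135.13   72.73] [-1.58 -0.05  0.52] [-0.076  0.592  0.011] 0.452
[ 499.1 -135.2   71.9] [ 498.75 -135.16   71.7 ] [-2.27 -0.65  1.83] [-0.097  0.721 -0.021] 0.452
[ 499.1 -135.2   70.9] [ 498.77 -135.16   70.64] [-3.26 -0.99  0.33] [-0.105  0.85   0.012] 0.453
[ 499.1 -135.2   69.9] [ 498.79 -135.15   69.68] [-3.99  0.06  0.05] [-0.134  0.978 -0.04 ] 0.449
[ 499.1 -135.2   68.9] [ 498.95 -135.16   68.75] [-3.66 -0.02  1.11] [-0.077  1.022  0.037] 0.45
[ 499.1 -135.2   67.9] [ 498.99 -135.18   67.69] [-4.11 -0.6  -1.24] [-0.135  0.92   0.02 ] 0.455
[ 499.1 -135.2   66.9] [ 499.05 -135.21   66.74] [-3.84 -0.99 -0.59] [-0.263  0.986 -0.03 ] 0.456
[ 499.1 -135.2   65.9] [ 499.08 -135.28   65.75] [-4.44 -0.13 -1.84] [-0.375  0.926  0.004] 0.452
[ 499.1 -135.2   64.9] [ 499.19 -135.39   64.87] [-3.5  -1.49 -0.78] [-0.497  0.971  0.011] 0.454
[ 499.1 -135.2   63.9] [ 499.22 -135.36   63.93] [-4.06 -2.63  0.54] [-0.54   0.999 -0.036] 0.453
[ 499.1 -135.2   62.9] [ 499.23 -135.38   63.48] [-6.12 -2.42  6.01] [-0.47   1.475  0.01 ] 0.452
[ 499.1 -135.2   61.9] [ 499.26 -135.33   63.4 ] [-8.31 -0.8  14.83] [-0.359  2.203  0.033] 0.456
20.4417
```

View pics/g_scene.png

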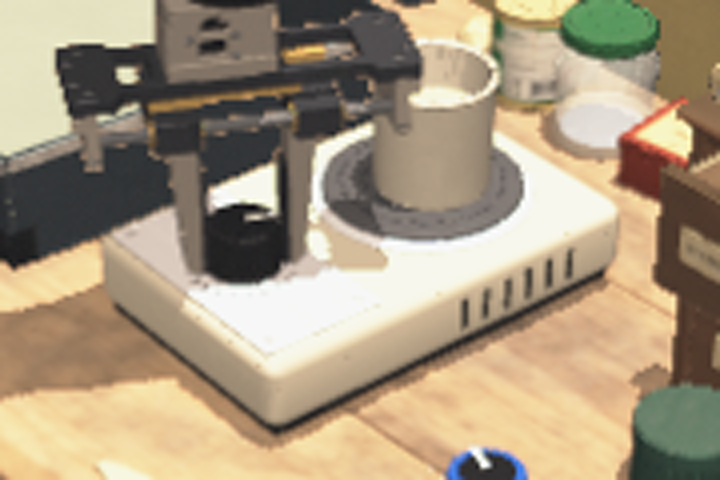

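View pics/g_wrist.png

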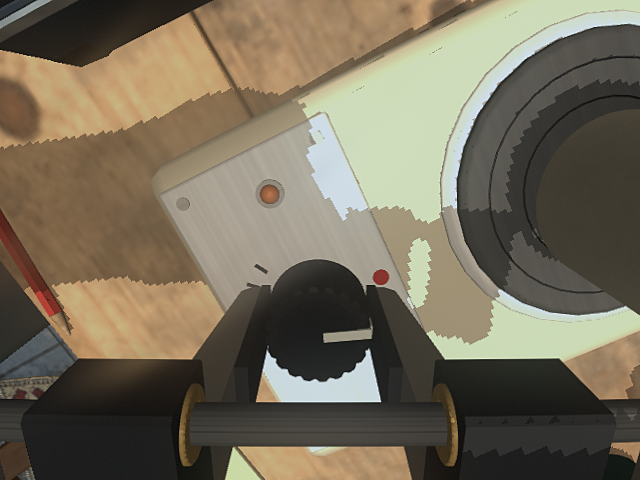

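The knob sits on the panel, unmoved in the hand, and the hard stop came at the expected height (TCP 63.4). No clip spike was sampled, so I relax the side load, press once more up to ~20 N, and tug lightly to verify it is retained.

Run:
```python
from h import *
cmd,f0,yaw=state()
def step(c,h=0.08):
    robot.servo_line(c,feed=20); robot.hold(h)
    o=robot.observe(); f=o["contact_force"]-f0
    print(c.round(2),o["tcp_pos"].round(2),f.round(2),o["wrist_torque"].round(3)); return o,f
o,f=step(cmd)
for k in range(3):
    cmd[:2]+=np.clip(0.15*f[:2],-.6,.6); o,f=step(cmd)
cmd[2]-=0.7; o,f=step(cmd)
for dz in (2,.6,.6): 
    cmd[2]+=dz; o,f=step(cmd)
    if f[2]<-3: break
print(o["t"]); save(cmd,f0,yaw)
```

```text
[ 499.13 -135.16   61.86] [ 499.25 -135.37   63.39] [-8.52 -1.96 15.45] [-0.297  2.178  0.034]
[ 498.53 -135.45   61.86] [ 499.2  -135.38   63.41] [-7.31 -0.53 13.71] [-0.152  1.852 -0.012]
[ 497.93 -135.53   61.86] [ 499.2  -135.36   63.41] [-6.4   0.18 12.75] [-0.109  1.549 -0.062]
[ 497.33 -135.5    61.86] [ 499.21 -135.39   63.46] [-5.13 -0.55 10.44] [-0.206  1.245 -0.026]
[ 497.33 -135.5    61.16] [ 499.23 -135.4    63.41] [-6.1   0.27 16.16] [ 0.009  1.699 -0.047]
[ 497.33 -135.5    63.16] [ 498.85 -135.22   63.52] [ 0.67 -0.62  4.01] [-0.025  0.022 -0.031]
[ 497.33 -135.5    63.76] [ 498.5  -135.38   63.91] [ 2.88  0.26 -0.09] [-0.061 -0.726 -0.028]
[ 497.33 -135.5    64.36] [ 498.33 -135.67   64.59] [ 4.24 -1.85 -1.81] [-0.246 -1.133 -0.028]
23.2083
```

Run:
```python
from h import *
cmd,f0,yaw=state()
cmd=np.array([497.6,-135.4,62.6])
def step(c,y,h=0.08):
    robot.servo_line(c,feed=20,rotation=down(y)); robot.hold(h)
    o=robot.observe(); f=o["contact_force"]-f0; Rt=Ro.from_rotvec(o["tcp_rot"]).as_matrix()
    print(round(y,3),round(np.arctan2(Rt[1,1],Rt[0,1]),3),o["tcp_pos"].round(2),f.round(2),o["wrist_torque"].round(3),round(o["t"],1)); return o,f
o,f=step(cmd,yaw)
y=yaw
while y< yaw+0.40:
    y+=0.05
    o,f=step(cmd,y)
    if np.hypot(*f[:2])>2: cmd[:2]+=np.clip(0.1*f[:2],-.4,.4)
    if abs(o["wrist_torque"][2])>0.45: break
save(cmd,f0,y)
snap("wrist","h_wrist"); snap("top","h_top",(240,200,340,275),8)
```

```text
-0.507 -0.507 [ 498.39 -135.69   63.47] [ 1.98 -0.    6.19] [-0.09  -0.497 -0.015] 23.5
-0.457 -0.458 [ 498.6  -135.83   63.48] [ 2.94 -1.49  7.29] [-0.313 -0.6   -0.025] 23.9
-0.407 -0.408 [ 498.86 -135.85   63.47] [ 2.56 -1.03  8.35] [-0.198 -0.525 -0.006] 24.2
-0.357 -0.358 [ 499.04 -135.71   63.47] [ 2.94 -0.83  8.77] [-0.114 -0.523 -0.07 ] 24.5
-0.307 -0.308 [ 499.09 -135.64   63.46] [2.7  0.52 7.96] [ 0.003 -0.396 -0.117] 24.9
-0.257 -0.258 [ 499.11 -135.57   63.45] [2.65 0.75 8.85] [-0.045 -0.259 -0.062] 25.2
-0.207 -0.209 [ 499.08 -135.56   63.43] [ 2.02  0.43 10.48] [-0.045 -0.064 -0.076] 25.5
-0.157 -0.159 [ 499.07 -135.54   63.41] [0.48 0.57 9.64] [ 0.009  0.024 -0.054] 25.9
-0.107 -0.108 [ 499.06 -135.48   63.42] [ 0.77 -0.12 10.57] [ 0.015 -0.045 -0.05 ] 26.2
-0.057 -0.058 [ 499.03 -135.47   63.42] [ 0.42  0.45 10.09] [-0.003  0.007 -0.066] 26.5
```

View pics/h_wrist.png

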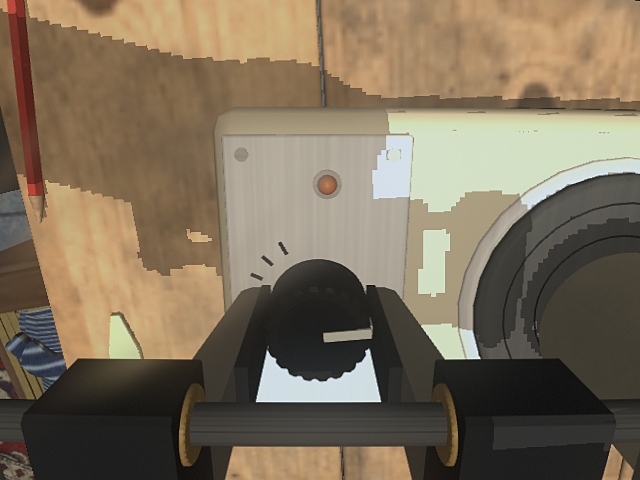

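The pointer tip at (372,332) has kept its place in the hand and the panel now looks square to the tool, but I felt no end stop and little torque. Before going on, I cross-check from this picture where the dial axis lies relative to the knob, and the hotplate's yaw.

Run:
```python
from h import *
i=viewer.camera_info("wrist"); o=robot.observe(); Rt=Ro.from_rotvec(o["tcp_rot"]).as_matrix()
for nm,p in dict(t1=(257,276),t2=(268,262),t3=(283,248),lamp=(327,184),screwL=(241,154),screwR=(393,154),panL=(222,135),panR=(412,135)).items():
    w=onplane(i,p,60); d=w-o["tcp_pos"]; print(nm,w.round(1),"rel tool",(d@Rt[:,1]).round(2),(d@Rt[:,2]).round(2))
im=cv2.imread("pics/h_wrist.png"); cv2.imwrite("pics/h_crop.png",cv2.resize(im[230:390,215:415],None,fx=4,fy=4,interpolation=cv2.INTER_CUBIC))
```

```text
t1 [ 474.8 -121.3   60. ] rel tool -25.02 -12.69
t2 [ 480.3 -115.1   60. ] rel tool -19.95 -19.21
t3 [ 487.3 -109.1   60. ] rel tool -13.25 -25.61
lamp [507.7 -82.6  60. ] rel tool 5.57 -53.3
screwL [473.5 -68.3  60. ] rel tool -29.41 -65.55
screwR [535.1 -71.9  60. ] rel tool 32.3 -65.56
panL [466.7 -60.4  60. ] rel tool -36.7 -73.09
panR [542.8 -64.8  60. ] rel tool 39.59 -73.1
```

View pics/h_top.png

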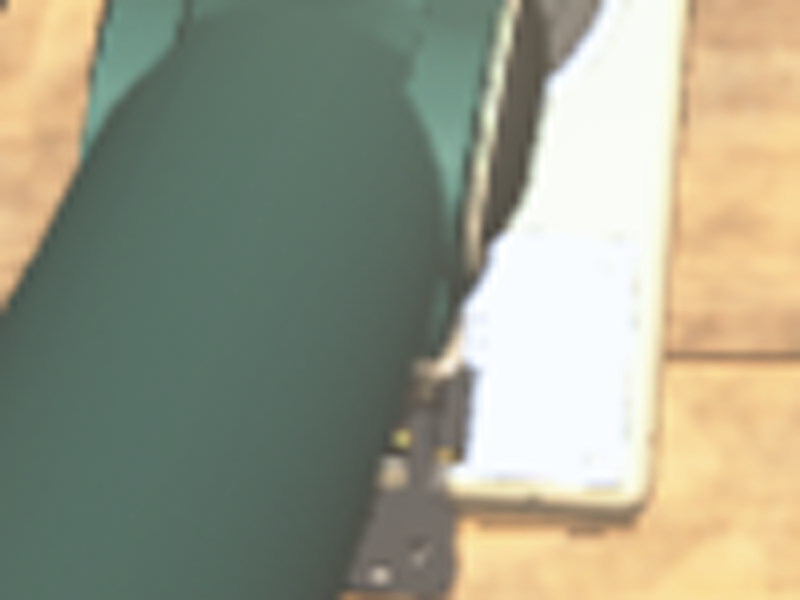

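View pics/h_crop.png

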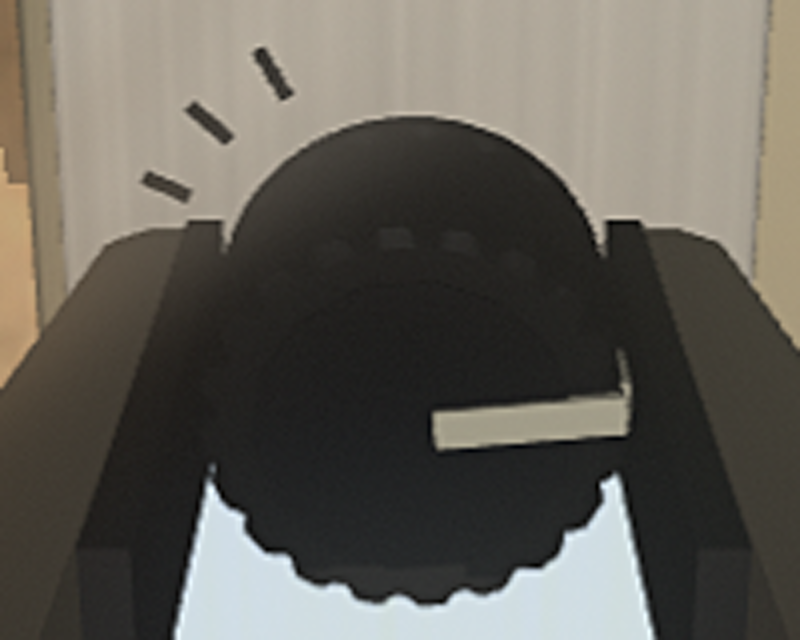

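Panel edge and ticks put the hotplate's yaw at about -0.06, so the pointer should be about 0.1 rad past the mark. That may be bore play against the stop. I probe a little further to feel it.

Run:
```python
from h import *
cmd,f0,yaw=state()
def step(c,y,h=0.08):
    robot.servo_line(c,feed=20,rotation=down(y)); robot.hold(h)
    T=[]
    for _ in range(5):
        T.append(robot.observe()["wrist_torque"]); robot.hold(0.02)
    o=robot.observe(); f=o["contact_force"]-f0; Rt=Ro.from_rotvec(o["tcp_rot"]).as_matrix()
    print(round(y,3),round(np.arctan2(Rt[1,1],Rt[0,1]),3),o["tcp_pos"].round(2),f.round(2),np.mean(T,0).round(3),round(o["t"],1),round(o["grip_width"],3)); return o,f
step(cmd,yaw)
step(cmd,yaw+0.03)
o,f=step(cmd,yaw+0.06)
step(cmd,yaw+0.0)
step(cmd,yaw-0.06)
step(cmd,yaw-0.10)
save(cmd,f0,yaw-0.10)
snap("wrist","i_wrist",(215,230,415,390),4)
```

```text
-0.057 -0.058 [ 499.06 -135.48   63.43] [ 0.98  1.5  10.08] [ 0.048  0.042 -0.026] 27.1 0.454
-0.027 -0.029 [ 499.01 -135.44   63.41] [ 0.52  0.68 11.19] [ 0.009  0.034 -0.095] 27.5 0.448
0.003 0.001 [ 499.03 -135.45   63.42] [ 0.86  0.96 10.47] [ 0.006  0.061 -0.075] 27.9 0.451
-0.057 -0.059 [ 498.93 -135.48   63.42] [ 0.39  0.46 11.37] [-0.029  0.07  -0.096] 28.3 0.453
-0.117 -0.119 [ 498.88 -135.53   63.41] [-0.1   0.62 10.96] [-0.016  0.11  -0.097] 28.7 0.449
-0.157 -0.159 [ 498.91 -135.53   63.43] [-1.44 -0.06 10.75] [-0.037  0.109 -0.081] 29.1 0.451
```

View pics/i_wrist.png

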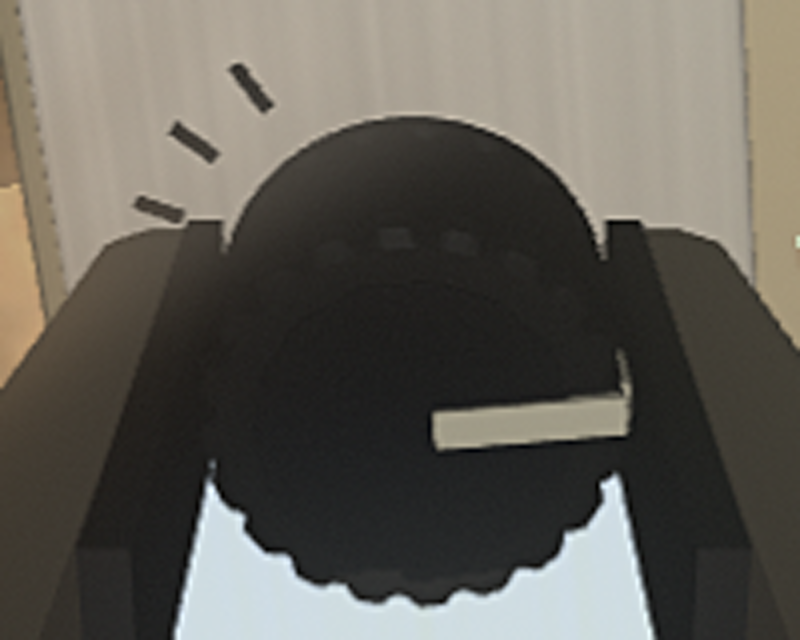

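Turning both ways, the z-torque stayed near -0.09 N m and there was no stop, which disagrees with a coupled, stiff spindle. Next I do a gentle pull test with joint torque shown, to find out whether the clip really holds.

Run:
```python
from h import *
cmd,f0,yaw=state()
print("J",robot.observe()["joint_torque"].round(2), robot.observe()["joints"].round(3))
for z in (63.4,64,64.6,65.4,66.4,67.4):
    cmd[2]=z; robot.servo_line(cmd,feed=20); robot.hold(0.1)
    o=robot.observe(); f=o["contact_force"]-f0
    print(z,o["tcp_pos"].round(2),f.round(2),o["wrist_torque"].round(3),round(o["grip_width"],3),round(o["t"],1))
    if f[2]<-5: break
save(cmd,f0,yaw)
snap("wrist","j_wrist",(215,230,415,390),4)
i=viewer.camera_info("scene"); x,y=proj(i,[498,-136,75]).astype(int); snap("scene","j_scene",(x-60,y-45,x+60,y+45),6)
```

```text
J [-1.000e-02 -3.925e+01 -2.400e-01 -1.389e+01  5.000e-02 -0.000e+00
  8.000e-02] [ 0.232  0.465 -0.039  2.033  0.029  0.644  0.016]
63.4 [ 498.48 -135.45   63.43] [0.06 0.19 7.34] [ 0.052  0.117 -0.05 ] 0.45 29.5
64 [ 498.5  -135.4    63.53] [0.56 0.7  0.78] [-0.074 -0.108  0.022] 0.452 29.9
64.6 [ 498.66 -135.49   64.4 ] [0.02 0.4  0.31] [-0.078  0.109  0.023] 0.452 30.2
65.4 [ 498.65 -135.5    65.2 ] [-1.33  0.46 -0.47] [-0.041  0.35  -0.   ] 0.451 30.6
66.4 [ 498.61 -135.44   66.26] [-2.62  0.31 -0.55] [ 0.041  0.696 -0.085] 0.449 30.9
67.4 [ 498.77 -135.56   67.36] [-3.63  0.87 -0.43] [0.037 0.969 0.01 ] 0.455 31.3
```

View pics/j_scene.png

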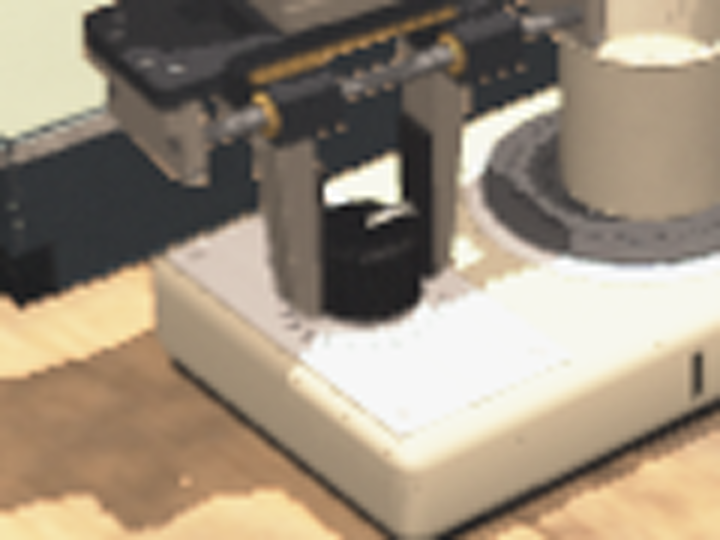

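View pics/j_wrist.png

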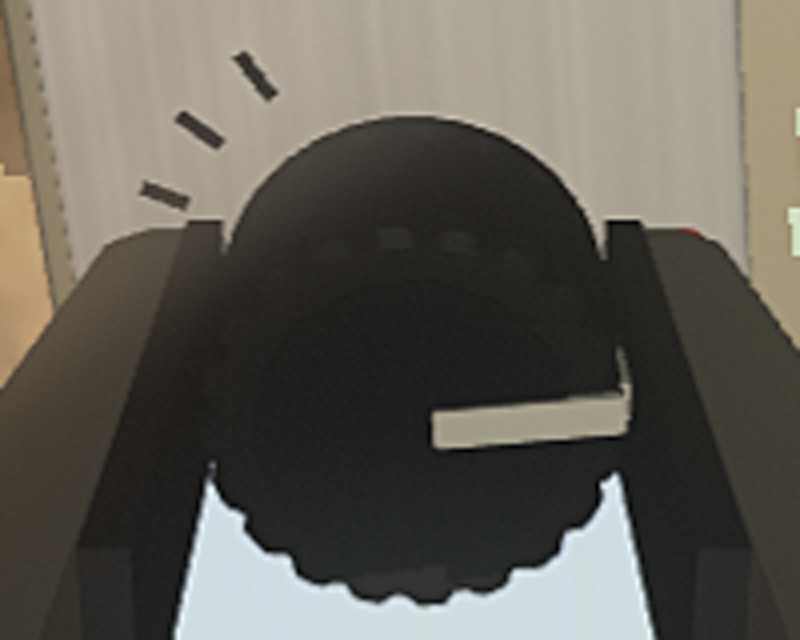

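It lifts with no clip resistance, so it is not snapped home, despite the height reading. I raise it clear and look at the spindle.

Run:
```python
from h import *
cmd,f0,yaw=state()
for z in (74,86,112):
    cmd[2]=z; robot.servo_line(cmd,feed=60)
    o=robot.observe(); print(o["tcp_pos"].round(2),(o["contact_force"]-f0).round(2),o["wrist_torque"].round(3))
robot.servo_line([500,-200,118],feed=150)
robot.hold(0.2); print(robot.observe()["tcp_pos"],robot.observe()["t"])
i,im=snap("wrist","k_wrist")
np.savez("k.npz",R=i["R"],t=i["t"])
x,y=proj(i,[498,-137,82]).astype(int); print(x,y)
y=max(y,50); cv2.imwrite("pics/k_crop.png",cv2.resize(im[y-50:y+60,x-70:x+70],None,fx=5.5,fy=5.5,interpolation=cv2.INTER_CUBIC)[:,:,::-1])
```

```text
[ 499.12 -135.57   74.59] [-4.73  1.45  2.49] [ 0.136  1.199 -0.053]
[ 500.95 -135.86   87.13] [ 0.4  -0.19 -0.12] [-0.031  0.091 -0.008]
[ 499.25 -135.61  112.28] [ 0.05  0.52 -0.01] [-0.1    0.089 -0.033]
[ 500.05656504 -198.62317601  117.8422522 ] 33.3667
290 159
```

View pics/k_crop.png

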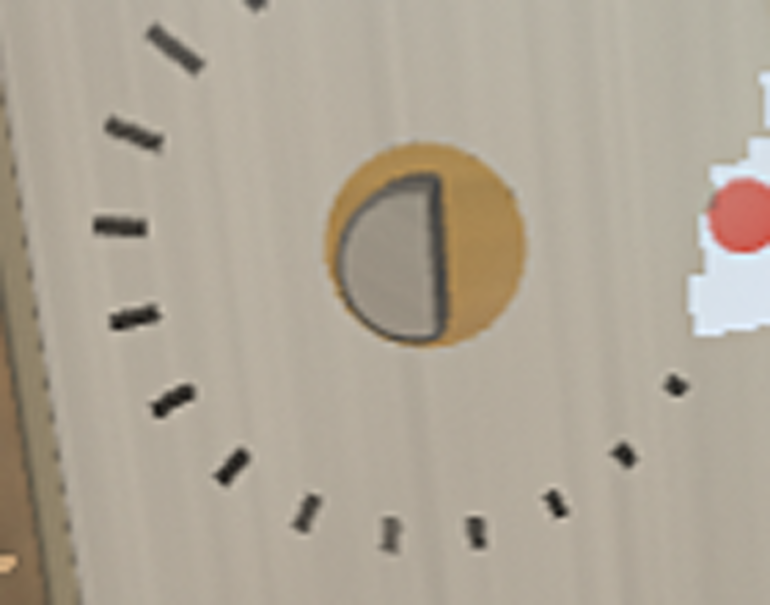

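View pics/k_wrist.png

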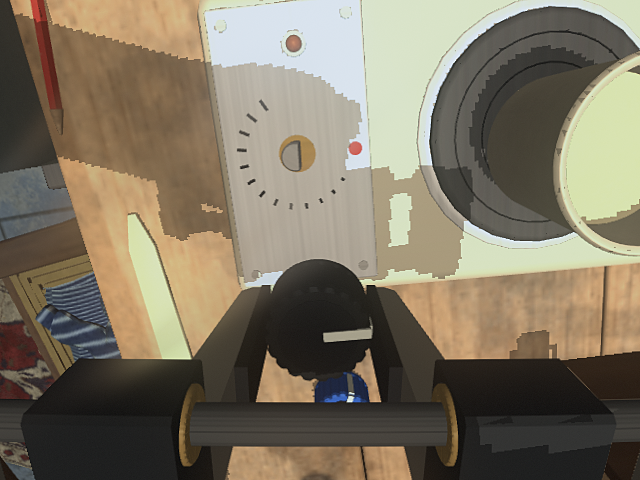

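The spindle flat now faces nearly the red mark. In the crop the chord runs (433,175)-(443,340) and the dot is at (745,215). So the knob was engaged and did turn the shaft, and the upward push at z≈74.6 on the way out was the clip bump. My lift test pulled it off again. I measure the angles precisely, then refit.

Run:
```python
from h import *
i=viewer.camera_info("wrist"); o=robot.observe(); Rt=Ro.from_rotvec(o["tcp_rot"]).as_matrix(); yaw=np.arctan2(Rt[1,1],Rt[0,1]); print("yaw",yaw)
im=cv2.imread("pics/k_wrist.png")
ang=lambda a,b: np.arctan2(*(b-a)[:2][::-1])
# crop origin
s=np.array([290-70,159-50]); P=lambda x,y,z: onplane(i,s+np.array([x,y])/5.5-0.41,z)
a,b=P(433,178,82),P(443,338,82); print("flat normal",ang(a,b)+np.pi/2)
a,b=P(441,180,81),P(446,330,81); print("flat normal(lower edge)",ang(a,b)+np.pi/2)
ticks=[(175,48),(134,135),(120,227),(135,318),(173,400),(233,466),(307,513),(391,535),(477,532),(556,504),(624,455),(676,385)]
T=np.array([P(x,y,60)[:2] for x,y in ticks]); A=np.c_[2*T,np.ones(len(T))]; sol=np.linalg.lstsq(A,(T**2).sum(1),rcond=None)[0]
d=P(745,215,60)[:2]; print("centre",sol[:2],"rel tool bias-corr",sol[:2]-1.4*Rt[:2,1],"dot yaw",ang(sol[:2],d))
an=np.unwrap(np.arctan2(*(T-sol[:2]).T[::-1])); print("tick yaw", (an-2*np.pi+ (0.6+0.3*np.arange(11,-1,-1))).round(3))
z=o["tcp_pos"][2]+26.5
cv2.imwrite("pics/k_ptr.png",cv2.resize(im[315:355,310:385],None,fx=10,fy=10,interpolation=cv2.INTER_CUBIC))
g=im.min(2)[315:355,310:385]; ed=[]
for x in range(328,368,2):
    col=im[315:355,x].max(1).astype(float); r=np.nonzero(col>110)[0]
    if len(r): w=onplane(i,(x,315+r.mean()),z)[:2]; ed.append(w)
ed=np.array(ed); c=ed.mean(0); v=np.linalg.svd(ed-c)[2][0]; v*=np.sign(v[0]); print("ptr-yaw",np.arctan2(v[1],v[0])-yaw,len(ed))
```

```text
yaw -0.15530196664369617
flat normal -0.10362694566274144
flat normal(lower edge) -0.13251729884311825
centre [ 499.82828186 -135.93248442] rel tool bias-corr [ 498.44513109 -135.71593461] dot yaw -0.0745405284716734
tick yaw [-0.068 -0.054 -0.047 -0.041 -0.037 -0.034 -0.034 -0.035 -0.038 -0.047
 -0.058 -0.059]
ptr-yaw 0.04620526028109895 20
```

View pics/k_ptr.png

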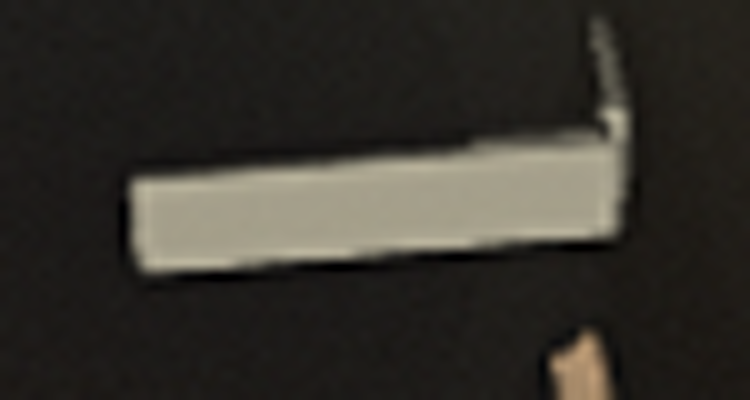

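Run:
```python
from h import *
_,f0,_=state()
def rd(tag=""):
    o=robot.observe(); f=o["contact_force"]-f0
    print(tag,o["tcp_pos"].round(2),f.round(2),o["wrist_torque"].round(3),round(o["t"],2)); return o,f
yaw=-0.20; tgt=np.array([498.7,-135.6,88.5])
robot.servo_line([498.7,-135.6,112],feed=150,rotation=down(yaw)); robot.servo_line(tgt,feed=80); robot.hold(0.2)
o,f=rd("above"); cmd=tgt-(o["tcp_pos"]-tgt)
while cmd[2]>70.5:
    cmd[2]-= 1.5 if cmd[2]>77.5 else 0.6
    robot.servo_line(cmd,feed=25)
    o,f=rd(round(cmd[2],1))
    if np.hypot(*f[:2])>2: cmd[:2]+=np.clip(0.2*f[:2],-.8,.8)
    if f[2]>14: break
save(cmd,f0,yaw)
```

```text
above [ 499.04 -135.78   88.89] [-1.05 -0.37  0.14] [-0.084  0.059 -0.017] 34.64
86.6 [ 498.33 -135.41   86.65] [-0.47 -0.06 -0.  ] [-0.035  0.118 -0.022] 34.89
85.1 [ 498.29 -135.38   85.01] [-0.63 -0.2  -0.47] [-0.037  0.038 -0.022] 35.14
83.6 [ 498.27 -135.42   83.48] [-0.51 -0.04  0.46] [-0.05   0.078  0.022] 35.39
82.1 [ 498.26 -135.4    81.98] [ 0.6   0.98 -0.68] [-0.026  0.078 -0.014] 35.64
80.6 [ 498.33 -135.4    80.51] [ 0.13 -0.59  0.28] [-0.046  0.064 -0.004] 35.89
79.1 [ 498.33 -135.4    79.03] [-0.38  0.3   0.  ] [-0.081  0.049  0.001] 36.14
77.6 [ 498.34 -135.39   77.52] [ 0.03  0.47 -0.18] [-0.058  0.023  0.048] 36.39
76.1 [ 498.37 -135.42   76.03] [ 0.34 -0.48 -0.54] [-0.046  0.002 -0.039] 36.64
75.5 [ 498.34 -135.41   75.48] [-0.07  0.84  0.03] [-0.077  0.05  -0.01 ] 36.89
74.9 [ 498.29 -135.45   74.87] [ 0.06 -0.3  -0.44] [-0.116  0.015  0.046] 37.14
74.3 [ 498.36 -135.41   74.28] [ 0.76 -0.08  0.26] [-0.061  0.012  0.055] 37.39
73.7 [ 498.31 -135.42   73.64] [0.54 0.11 0.53] [-0.088  0.087  0.027] 37.64
73.1 [ 498.33 -135.42   73.07] [0.43 0.51 0.77] [-0.078  0.096  0.014] 37.89
72.5 [ 498.29 -135.44   72.45] [-0.38  0.19  0.23] [-0.095  0.116 -0.062] 38.14
71.9 [ 498.29 -135.47   71.85] [-0.    0.44  0.77] [-0.203  0.149  0.013] 38.39
71.3 [ 498.33 -135.46   71.25] [-0.89 -0.1  -0.27] [-0.192  0.218 -0.003] 38.64
70.7 [ 498.34 -135.46   70.67] [-1.63 -0.02  1.24] [-0.216  0.199 -0.01 ] 38.89
70.1 [ 498.34 -135.44   70.04] [-0.73  0.65  0.25] [-0.159  0.208  0.001] 39.14
```

Run:
```python
from h import *
cmd,f0,yaw=state()
def rd(tag=""):
    o=robot.observe(); f=o["contact_force"]-f0
    print(tag,o["tcp_pos"].round(2),f.round(2),o["wrist_torque"].round(3),round(o["t"],2),round(o["grip_width"],3)); return o,f
while cmd[2]>60.5:
    cmd[2]-=1.2
    robot.servo_line(cmd,feed=30)
    o,f=rd(round(cmd[2],1))
    if np.hypot(*f[:2])>2: cmd[:2]+=np.clip(0.2*f[:2],-.6,.6)
    if f[2]>18: break
save(cmd,f0,yaw)
snap("scene","l_scene",(240,200,340,275),8); snap("wrist","l_wrist",(215,230,415,390),4)
```

```text
68.9 [ 498.32 -135.45   68.75] [-0.24  0.43  0.48] [-0.234  0.117  0.002] 39.39 0.451
67.7 [ 498.33 -135.45   67.55] [-0.65 -0.91 -1.21] [-0.183  0.151  0.041] 39.64 0.453
66.5 [ 498.32 -135.39   66.3 ] [ 0.51 -0.34 -2.24] [-0.253  0.069  0.033] 39.89 0.452
65.3 [ 498.41 -135.21   65.23] [-0.86 -0.85 -0.67] [-0.06   0.09  -0.017] 40.14 0.451
64.1 [ 498.49 -135.36   64.13] [-0.51  0.6   0.03] [-0.116  0.079  0.043] 40.39 0.45
62.9 [ 498.69 -135.45   63.44] [-1.15  1.11  7.1 ] [ 0.101  0.42  -0.029] 40.64 0.452
61.7 [ 498.77 -135.45   63.39] [-5.01  2.03 17.63] [ 0.254  1.289 -0.032] 40.89 0.452
60.5 [ 498.77 -135.45   63.33] [-6.42  1.44 26.24] [ 0.223  1.805 -0.002] 41.14 0.451
```

View pics/l_scene.png

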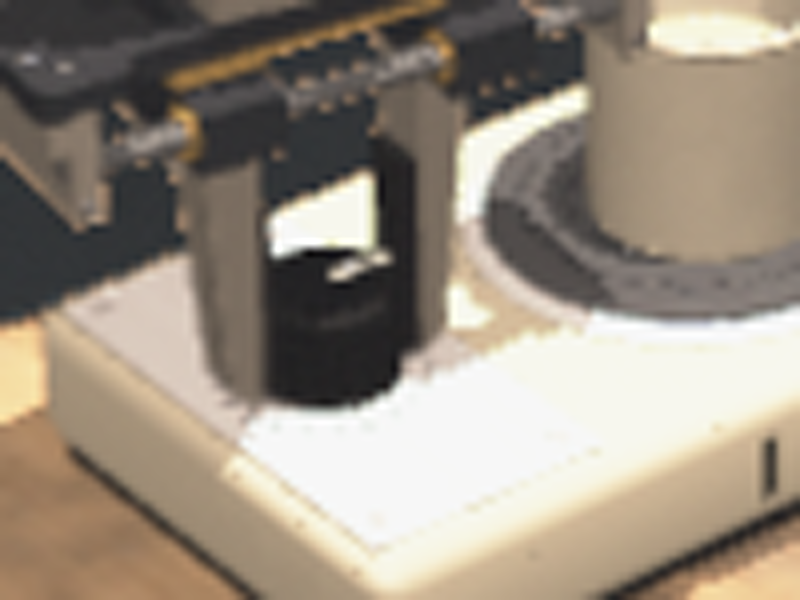

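View pics/l_wrist.png

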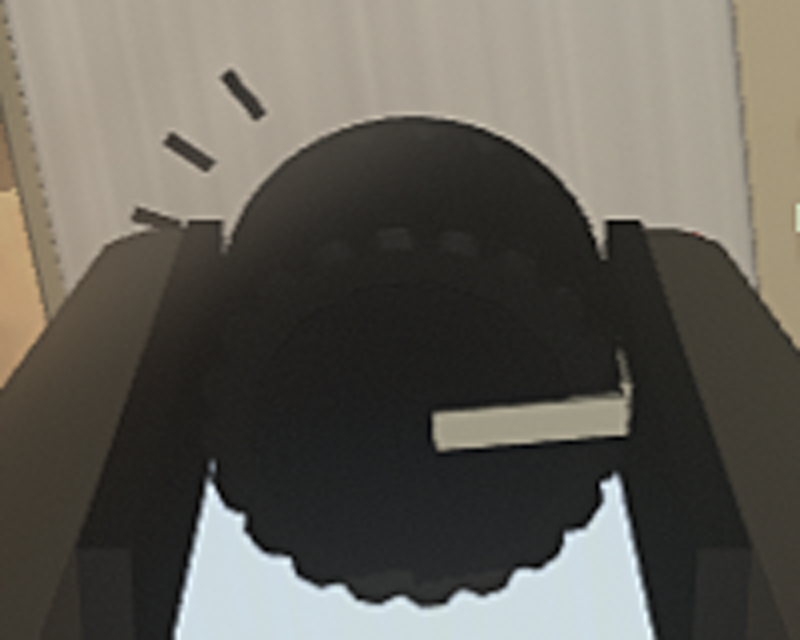

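The knob is seated with its underside on the panel (hard stop at the same height under 26 N). There was a small pull-in dip of about -2 N at z≈66. I ease the press, turn to the mark and let go.

Run:
```python
from h import *
cmd,f0,yaw=state()
def rd(tag=""):
    o=robot.observe(); f=o["contact_force"]-f0
    print(tag,o["tcp_pos"].round(2),f.round(2),o["wrist_torque"].round(3),round(o["t"],2)); return o,f
cmd=np.array([498.6,-135.5,62.7])
for y in (-0.20,-0.15,-0.10,-0.07,-0.14):
    robot.servo_line(cmd,feed=25,rotation=down(y)); robot.hold(0.1); o,f=rd(y)
    cmd[:2]+=np.clip(0.1*f[:2],-.3,.3)
cmd[2]=63.5; robot.servo_line(cmd,feed=20); rd("relax")
grip(0.62); rd("open")
robot.servo_line([cmd[0],cmd[1],112],feed=90)
robot.servo_line([498,-195,130],feed=180); robot.hold(0.15); rd("up")
i,im=snap("wrist","m_wrist"); x,y=proj(i,[498.5,-135.5,90]).astype(int); y=max(y,50); print(x,y)
cv2.imwrite("pics/m_crop.png",cv2.resize(im[max(0,y-70):y+80,x-80:x+120],None,fx=4,fy=4,interpolation=cv2.INTER_CUBIC)[:,:,::-1])
snap("scene","m_scene",(240,200,340,275),8)
```

```text
-0.2 [ 498.98 -135.61   63.43] [-2.78  1.36 12.42] [0.103 0.812 0.035] 41.59
-0.15 [ 498.96 -135.38   63.42] [-1.75  1.24 10.69] [0.099 0.685 0.065] 41.94
-0.1 [ 498.87 -135.27   63.43] [-1.31  1.01 11.17] [0.097 0.592 0.055] 42.29
-0.07 [ 498.93 -135.26   63.45] [-0.74  0.39 10.76] [ 0.029  0.524 -0.074] 42.64
-0.14 [ 498.94 -135.59   63.44] [-1.01 -0.33 10.4 ] [-0.144  0.471 -0.045] 42.99
relax [ 498.61 -135.34   63.52] [ 0.98 -0.96  2.43] [-0.252 -0.323 -0.035] 43.24
open [ 497.56 -135.04   63.3 ] [0.2  0.42 1.86] [-0.097  0.026 -0.012] 43.67
up [ 497.75 -193.16  129.35] [0.47 0.74 1.53] [-0.06   0.033 -0.041] 45.01
299 165
```

View pics/m_crop.png

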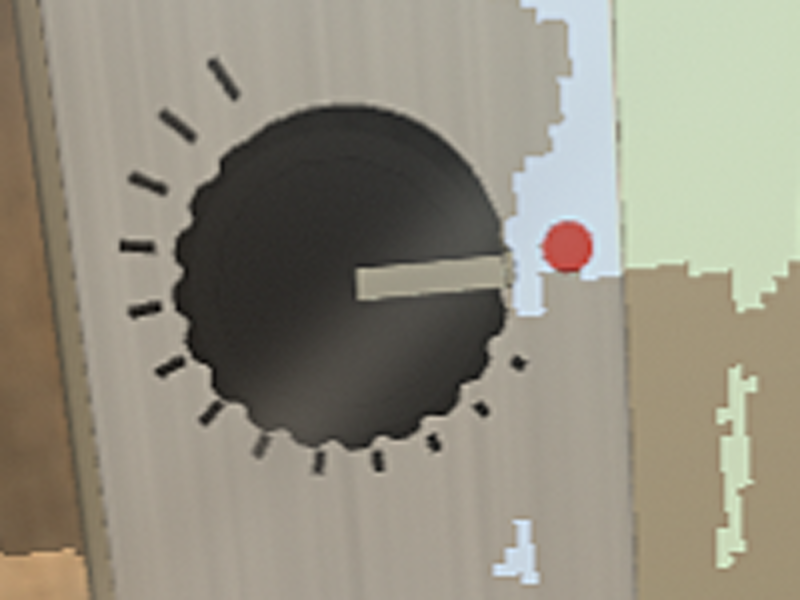

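View pics/m_scene.png

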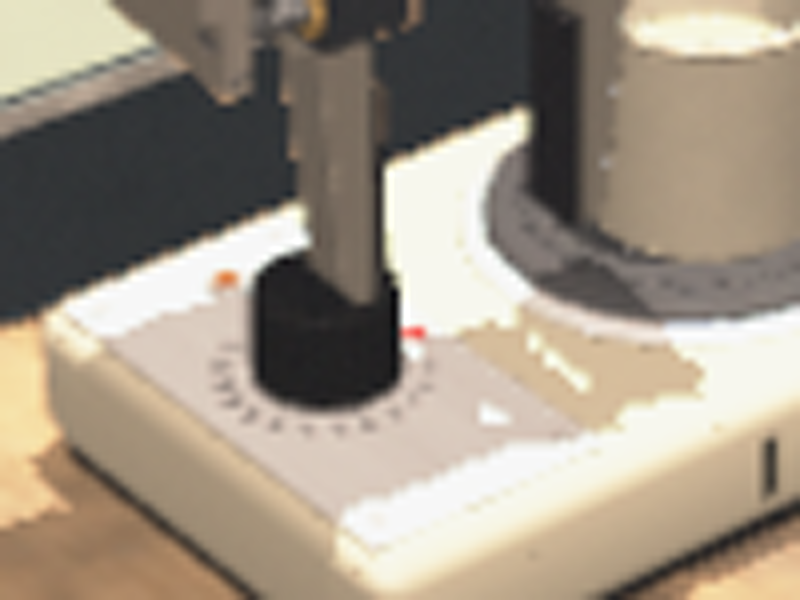

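The knob is seated and concentric with the ticks. The pointer runs (358,284)->(510,268) in the crop and the red dot is at (567,246). Next I quantify its angle and height.

Run:
```python
from h import *
i=viewer.camera_info("wrist"); s=np.array([299-80,165-70]); P=lambda x,y,z: onplane(i,s+np.array([x,y])/4-0.375,z)
ang=lambda a,b: np.arctan2(*(b-a)[:2][::-1])
print("ptr lower",ang(P(360,300,90),P(500,286,90)),"upper",ang(P(357,267,90),P(500,253,90)))
ticks=[(223,78),(177,126),(148,184),(137,246),(145,310),(170,367),(210,412),(261,446),(320,462),(378,461),(434,443),(482,409),(518,363)]
T=np.array([P(x,y,60)[:2] for x,y in ticks]); A=np.c_[2*T,np.ones(len(T))]; sol=np.linalg.lstsq(A,(T**2).sum(1),rcond=None)[0]
d=P(567,246,60)[:2]; c=sol[:2]; print("centre",c,np.sqrt(sol[2]+c@c),"dot yaw",ang(c,d))
# knob top circle: L edge 175?,R 508,bottom 448 at z~90 vs expected projection for home
for h in (60,64,71):
    pts=[proj(i,[c[0]+21*np.cos(t),c[1]+21*np.sin(t),h+30]) for t in np.linspace(0,2*np.pi,60)]; pts=(np.array(pts)-s)*4
    tip=(proj(i,[c[0]+20*np.cos(-.08),c[1]+20*np.sin(-.08),h+30])-s)*4
    print(h,"bottom",pts[:,1].max().round(0),"L",pts[:,0].min().round(0),"R",pts[:,0].max().round(0),tip.round(0))
print(robot.observe()["t"])
```

```text
ptr lower -0.03855235084462893 upper -0.04108266957971848
centre [ 500.0608949  -136.05162115] 29.124632877698925 dot yaw -0.07702031726128636
60 bottom 448.0 L 164.0 R 504.0 [496. 272.]
64 bottom 455.0 L 159.0 R 506.0 [498. 275.]
71 bottom 467.0 L 151.0 R 510.0 [501. 281.]
45.1083
```

The knob outline matches fully home (bottom edge row 448 = predicted 448). The pointer is 0.03 to 0.04 rad from the mark, within bore play. A last look, then hand in.

Run:
```python
from h import *
o=robot.observe(); robot.servo_line(o["tcp_pos"]+[0,-60,70],feed=150)
i,im=snap("scene","n_scene")
for n in ("paste_pot","wax_tin","bone_folder","print_block","knob","knob_pointer"):
    for d in viewer.pinpoint(n,"scene")[:3]:
        w=world(i,d["at"]); print(n,round(d["confidence"],2),w.round(0))
```

```text
paste_pot 0.91 [ 628. -150.   69.]
paste_pot 0.38 [399.  86.   3.]
wax_tin 0.81 [ 593. -385.   -1.]
bone_folder 0.65 [ 377. -234.   -1.]
print_block 0.97 [399.  87.   5.]
knob 0.9 [ 494. -136.   59.]
knob 0.77 [ 496. -333.    2.]
knob 0.62 [ 588. -387.   -4.]
knob_pointer 0.58 [ 539. -519.   31.]
knob_pointer 0.57 [ 505. -313.   30.]
```

View pics/n_scene.png

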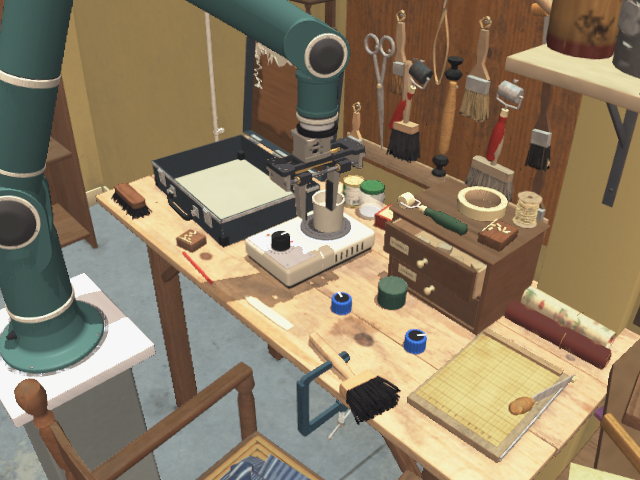

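The final view shows the knob seated at (280,240) px with its z at about 59 mm. The pot, tin, folder, block and blue knobs are where they were, and the gripper is clear.

Run:
```python
from h import *
print(robot.observe()["contact_force"],robot.observe()["t"]); robot.job_done()
```

```text
[ 0.48974142 -0.36723042 -0.74519668] 46.2167
the job is handed in; nothing more can be done
```

I put the black knob back on its spindle, pressed it down until its underside met the panel, turned the thermostat to off, let go, and handed the job in at about 46 s. I am not certain the clip snapped.

**Last checks**
- **Knob height:** the final pictures show the knob fully home and centred on the ticks, about 59 mm up against a 60 mm panel.
- **Pointer:** it is about 0.03–0.04 rad from the red mark, which is within the play in the bore.
- **Other things:** the pot, tin, bone folder and block are within a few mm of their first readings. The blue look-alike knobs stayed put.

**What disagreed**
- **Clip:** I never felt its 5–12 N, only a dip of about 2 N. After the first fit and turn, a pull test lifted the knob off with almost no resistance. I refitted it, pressed to 26 N against a firm stop, turned it to the mark again and did not pull on it afterwards.
- **End stop:** I did not feel it clearly through the wrist torque. I only know the spindle turned because its flat measured near the mark after the first turn. I did not see the spindle again after the second.

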